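# Check a pastry warmer with a spring-tipped surface probe

### The arm

A 6-joint arm with a two-finger parallel gripper is mounted at the origin on the work surface. World frame = base frame: x ahead of the robot, y to its left, z up, the work surface at z = 0. Lengths are in mm, angles in rad, forces in N, time in s.
With the tool pointing down it reaches from about 350 to 950 mm from the base axis. Payload 17.4 kg.
Tool frame: the origin (TCP) lies midway between the tips of the shut fingers; the grasp point (between the pads) lies 19 mm behind it; z points along the fingers, y is the direction in which the jaws open and shut (so a half turn about z gives the same grasp; the last joint's range is limited). The gripper opens to 93 mm and grips with 3 to 60 N. Pads are 15 mm wide; open, the fingers measure 128 mm over their backs; the gripper's body (75 mm by 188 mm) begins 65 mm behind the grasp point.
Start: joints at [1.135, 0.116, 1.442, -0, 1.584, -0.038], TCP at [261.497, 622.295, 218.646] pointing down, gripper open.
Joint ranges: [-2.83, 2.83], [-0.83, 2.19], [0.07, 2.5], [-1.14, 4.28], [0.01, 3], [-2.97, 2.97]. Speed limits (rad/s): [1.89, 1.89, 2.22, 3.14, 3.14, 3.14].

### API

Orientations are given as [roll, pitch, yaw] about the fixed x, y, z axes, in that order (R = Rz(yaw) Ry(pitch) Rx(roll)).
In Python, from station import env, read_camera, calibration, ticket gives the robot as it stands. The module is installed in compiled form; this text tells all that it offers.
- The arm moves only by the tool jog_arm, never from a script. Its argument "increments" is a list of rows, each an object of numbers: "tx", "ty", "tz": the shift along the tool's x, y, z in units of 400 mm (1.0 is 400 mm); "spin": the turn about the tool's z in units of 90 degrees (1.0 is 90 degrees); "jaw": the opening, from -1 (shut) to 1 (fully open). In form: [{"tx": .., "ty": .., "tz": .., "spin": .., "jaw": ..}, ...]. A call has exactly 8 rows; each row is the pose to reach, as a shift and turn from the pose measured when the call began, along the tool's axes at that moment; what a row does not reach only later rows make up. A row lasts 1/10 s, in which the tool goes at most 50 mm and 8.59 degrees, less where a joint would pass 70% of its speed; a pose out of reach is approached as far as the arm can. A call with a number of a shift or a turn outside -1 to 1 is refused whole. A call with a gripper value outside its range is refused whole. The fingers move at their own pace and stop on an object; the grip force is fixed at half the most. Time passes only in rows, so rows that repeat a pose let the fingers close, or fill a call up. It gives the time, the measured TCP pose, the force and the opening at its end, in the units of the state.
- env.state(): the state, without advancing time (a new reading comes with each control period).
- read_camera(name): name is "scene" or "top"; returns the picture (420x560x3 uint8, blue, green, red); there is no depth.
- calibration(name): a dict with "fx", "fy", "cx", "cy" (pixels), "dist_coeffs" ([k1, k2, p1, p2, k3] as OpenCV has them; the pictures are not rectified), "rvec" (rotation vector, rad) and "tvec" (3), from world to camera coordinates, as OpenCV has them. Camera axes: x right, y down, z forward; pixel columns grow to the right and rows downward; lengths in mm; the calibration is good to about 2 mm. A picture is of the moment at which its call begins. calibration takes no time and is no camera call.
- ticket.close_job(): hands the job in, once; it reports no verdict.
The state is a dict: "t": time; "q": joint angles; "dq": joint speeds; "joint_efforts": joint torques, N m; "position": TCP position; "ee_rot": TCP orientation; "ft_force": force on the tool from outside, world axes, zero at the start; "moment": the same for the moment, N m; "gripper_width": finger opening in mm.
Only numpy, scipy, OpenCV 4.12 (cv2) and the standard library are available. Lean on these libraries where they do the work, as an engineer would, in place of code of your own. Each camera call takes 0.05 s, during which the arm holds its last target.

### The job

Take the blue surface-temperature probe out of its wooden holder and check the tilted pastry warmer: set the probe's sprung tip on the white dot, then draw it slowly (about 2 cm/s, in contact all the way) along the brass strip to the green dot, with the probe square to the tilted plate and its spring only part-way pressed in. Touch the plate with the tip only and only along the strip, and leave the pastries, glass, mug and card stand where they are. Finish while still holding the probe like that, at rest on the green dot, square to the plate and pressing lightly: do not lift off or let go.

Things in the scene. Friction and masses are not known exactly. Their poses are not given: they have to be found in the camera images.
- probe_grip (a point): Centre of the probe's blue handle, a bar 26 x 26 x 60 mm (long along z), in which x and y are square to its flat sides and z points up, away from the tip. The probe starts upright, tip down, the handle's underside (30 mm below this point) resting on the holder's top. A steel stem 9 mm thick goes down from it; the tip ends 105 mm below this point when the spring is out. About 0.11 kg
- tip (a point): Lowest point of the probe's domed brass tip, 10 mm in diameter, on the probe's axis; z points along the probe from tip to handle. It moves with the spring
- probe_tip (a joint): How far the sprung tip is pushed into the stem, m: 0 out, 0.012 fully in (rigid from there). The spring pushes with about 0.5 N at 0, 1.75 N at 0.005 and 3.5 N at 0.012
- probe: The whole probe; its origin is the tip's end with the spring out, z towards the handle; 135 mm long
- holder: Fixed wooden block 70 x 70 x 90 mm high that carries the probe in a vertical hole 19 mm wide; origin at the centre of its underside. It stands either left or right of the robot, the warmer on the other side
- warmer: Fixed pastry warmer with a black foot and a dark steel plate 160 x 200 mm, tilted 15 degrees so that it looks up and towards the robot; origin at the centre of its underside, z up, its low edge to its -x, 39 mm high there and 81 mm at the far edge
- strip_mid (a point): Middle of the brass strip on the plate's surface, 60 mm above the table at the plate's centre. z is the plate's outward normal (15 degrees off vertical), y runs along the strip, x up the slope. The strip is 10 mm wide and 110 mm long from dot centre to dot centre, level, flush with the plate
- mark_green: Green dot, 18 mm in diameter, flush in the plate at one end of the strip (either end, it varies); origin at the dot's centre on the plate's surface. Its own axes are level, not tilted as the plate is
- mark_white: White dot, 18 mm in diameter, flush in the plate at the other end of the strip; origin at the dot's centre on the plate's surface. Its own axes are level
- canele_a: Bystander: dark brown canele pastry, 54 mm wide, 47 mm high, on a wooden board at the far side; origin under its centre
- canele_b: Bystander: another such canele on the board
- canele_c: Bystander: another such canele on the board
- bun: Bystander: golden bun with a cream top, 72 mm wide, 47 mm high; origin under its centre
- candle_glass: Bystander: empty glass candle cup, 72 mm wide, 55 mm high; origin under its centre
- card_stand: Bystander: blank white card 100 mm wide on a dark wooden foot, 83 mm high; origin under its centre
- mug: Bystander: white mug, 76 mm wide plus handle, 85 mm high; origin under its centre
There are look-alikes about, which are no part of the job. Of the things shaped like the probe, the blue one is meant. What is shaped like the holder but red is not meant.

How it is judged (in metres and radians):
On the way, in this order (a step that is already met when the one before it is completed fails the run):
1. the tip rests lightly on the white dot, probe square to the plate (within 10 degrees), within 9 mm (contact force between probe and warmer between 0.3 and 6 N and angle between the z axis of tip and the z axis of strip_mid, either way round below 0.17 rad and distance between tip and mark_white below 0.009 m), for 0.1 s.
2. the tip is drawn along the strip, pressed lightly and square, a quarter of the way (contact force between probe and warmer between 0.3 and 6 N and x of tip in the frame of strip_mid between -0.01 and 0.01 m and angle between the z axis of tip and the z axis of strip_mid, either way round below 0.17 rad and distance between tip and mark_green between 0.074 and 0.092 m), for 0.1 s.
3. the tip is drawn along the strip, pressed lightly and square, half of the way (contact force between probe and warmer between 0.3 and 6 N and x of tip in the frame of strip_mid between -0.01 and 0.01 m and angle between the z axis of tip and the z axis of strip_mid, either way round below 0.17 rad and distance between tip and mark_green between 0.047 and 0.065 m), for 0.1 s.
4. the tip is drawn along the strip, pressed lightly and square, three quarters of the way (contact force between probe and warmer between 0.3 and 6 N and x of tip in the frame of strip_mid between -0.01 and 0.01 m and angle between the z axis of tip and the z axis of strip_mid, either way round below 0.17 rad and distance between tip and mark_green between 0.02 and 0.038 m), for 0.1 s.
5. the tip rests lightly on the green dot, square to the plate (contact force between probe and warmer between 0.3 and 6 N and distance between tip and mark_green below 0.009 m and value of joint probe_tip between 0.001 and 0.011 m and angle between the z axis of tip and the z axis of strip_mid, either way round below 0.17 rad), for 0.2 s.
At the end, for the whole second after the job is handed in: The gripper still holds the probe at rest (under 10 mm/s) with its tip within 9 mm of the green dot's centre, the probe within 10 degrees of square to the plate, the tip pressing on the plate with 0.3 to 6 N and pushed in 1 to 11 mm of its 12 mm (all of step 5 and linear speed of probe below 0.01 m/s and contact force between the fingers and probe above 1 N and contact force between probe and holder below 0.05 N); the arm keeps its last pose, push and grip.
It fails at once if the tip touches the warmer more than 12 mm off the strip's centre line or more than 12 mm beyond a dot's centre; or the probe leans more than 30 degrees from square while touching the warmer ((contact force between probe and warmer above 0.1 N and (x of tip in the frame of strip_mid above 0.012 m or x of tip in the frame of strip_mid below -0.012 m or y of tip in the frame of strip_mid above 0.067 m or y of tip in the frame of strip_mid below -0.067 m)) or (contact force between probe and warmer above 0.1 N and angle between the z axis of tip and the z axis of strip_mid, either way round above 0.52 rad)).
It fails at once if the tip is lifted clear of the strip (1 to 25 mm) between the dots ((x of tip in the frame of strip_mid between -0.01 and 0.01 m and y of tip in the frame of strip_mid between -0.04 and 0.04 m and z of tip in the frame of strip_mid between 0.001 and 0.025 m)).
It fails at once if the tip moves faster than 80 mm/s while touching the plate; or the tip is pressed on the warmer with more than 12 N ((contact force between probe and warmer above 0.1 N and linear speed of probe above 0.08 m/s) or contact force between probe and warmer above 12 N).
It fails at once if the fingers or arm touch the warmer (contact force between any of the fingers, the arm and warmer above 0.5 N).
It fails at once if a pastry, the candle glass, card stand or mug is moved by more than 30 mm or tipped ((distance of canele_a from where it was at the start of the episode above 0.03 m or angle between canele_a's own z axis and vertical above 0.4 rad) or (distance of canele_b from where it was at the start of the episode above 0.03 m or angle between canele_b's own z axis and vertical above 0.4 rad) or (distance of canele_c from where it was at the start of the episode above 0.03 m or angle between canele_c's own z axis and vertical above 0.4 rad) or (distance of bun from where it was at the start of the episode above 0.03 m or angle between bun's own z axis and vertical above 0.4 rad) or (distance of candle_glass from where it was at the start of the episode above 0.03 m or angle between candle_glass's own z axis and vertical above 0.4 rad) or (distance of card_stand from where it was at the start of the episode above 0.03 m or angle between card_stand's own z axis and vertical above 0.4 rad) or (distance of mug from where it was at the start of the episode above 0.03 m or angle between mug's own z axis and vertical above 0.4 rad)).
It also fails if it takes over 50 s, if anything falls off the work surface, if the arm or the gripper's body presses on something with over 40 N, if the wrist force passes 120 N, or if a joint passes its speed limit or range.

## Working session

There is one attempt and no reset: what is moved stays moved. The work goes in short steps, Python scripts to look and compute and a tool call to move; the robot and the scene stay as the last step left them, time stands still between calls to the robot, and variables do not carry over. Pictures are saved under pics/ and viewed, and the job is handed in when it is done.

Besides the shell and the picture viewer there is one more tool, called after "Emit:" by a JSON object that holds its "name" and its "arguments". jog_arm: Moves the arm, as the interface text tells. Shifts and turns lie within -1 to 1; 1 stands for 400 mm of shift or 90 degrees of turn. Its arguments: {"type":"object","properties":{"increments":{"type":"array","items":{"type":"object","properties":{"tx":{"type":"number"},"ty":{"type":"number"},"tz":{"type":"number"},"spin":{"type":"number"},"jaw":{"type":"number"}}}}},"required":["increments"]}

```bash
mkdir -p pics; cat > h.py <<'E'
import numpy as np, cv2
from station import env, read_camera, calibration, ticket
def ray(name,u,v):
    c=calibration(name);K=np.array([[c['fx'],0,c['cx']],[0,c['fy'],c['cy']],[0,0,1]])
    p=cv2.undistortPoints(np.array([[[u,v]]],float),K,np.array(c['dist_coeffs'])).ravel()
    R=cv2.Rodrigues(np.array(c['rvec'],float))[0];t=np.array(c['tvec'],float).ravel()
    return -R.T@t, R.T@np.array([p[0],p[1],1])
def atz(name,u,v,z):
    o,d=ray(name,u,v);return o+d*(z-o[2])/d[2]
def proj(name,P):
    c=calibration(name);K=np.array([[c['fx'],0,c['cx']],[0,c['fy'],c['cy']],[0,0,1]])
    return cv2.projectPoints(np.array(P,float).reshape(-1,1,3),np.array(c['rvec'],float),np.array(c['tvec'],float),K,np.array(c['dist_coeffs']))[0].reshape(-1,2)
def tri(a,b):
    (o1,d1),(o2,d2)=ray('scene',*a),ray('top',*b)
    s=np.linalg.lstsq(np.c_[d1,-d2],o2-o1,rcond=None)[0]
    p,q=o1+s[0]*d1,o2+s[1]*d2
    return (p+q)/2,np.linalg.norm(p-q)
def crop(im,x,y,w,h,k,fn):
    cv2.imwrite('pics/'+fn,cv2.resize(im[y:y+h,x:x+w],None,fx=k,fy=k,interpolation=cv2.INTER_CUBIC))
E
python3 - <<'E'
from h import *
for n in('scene','top'):
    im=read_camera(n);cv2.imwrite(f'pics/{n}0.png',im);np.save(n+'0.npy',im)
    print(n,ray(n,280,210))
print(env.state())
E
```

```text
scene (array([1197.48896588,  297.91511861, 1024.32256725]), array([-0.55410304, -0.24820856, -0.79464679]))
top (array([ 221.82627374,  -16.44316895, 1561.91148211]), array([ 0.22988027,  0.02439985, -0.97294577]))
{'t': 0.1, 'q': array([ 1.13515660e+00,  1.16425331e-01,  1.44216982e+00, -6.93354364e-06,
        1.58397829e+00, -3.78077733e-02]), 'dq': array([ 0.00020088, -0.00129211, -0.00220901, -0.00182227, -0.0021986 ,
        0.00025064]), 'joint_efforts': array([ 1.77908940e-03, -7.22886086e+01, -6.23867226e+01,  7.80304126e-02,
        2.26061291e-02, -6.92404043e-06]), 'position': array([261.45300044, 622.1260606 , 218.00533777]), 'ee_rot': array([-3.14061230e+00, -3.01445136e-05,  2.74376060e+00]), 'ft_force': array([-0.20926636,  0.10190601, -0.35371278]), 'moment': array([-0.04219211, -0.0079312 ,  0.02738491]), 'gripper_width': 93.11741486216845}
```

View pics/scene0.png

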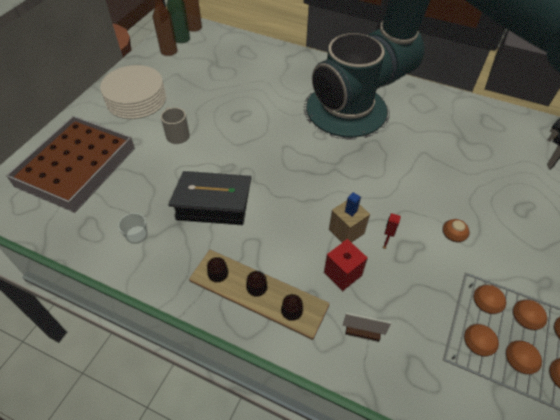

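View pics/top0.png

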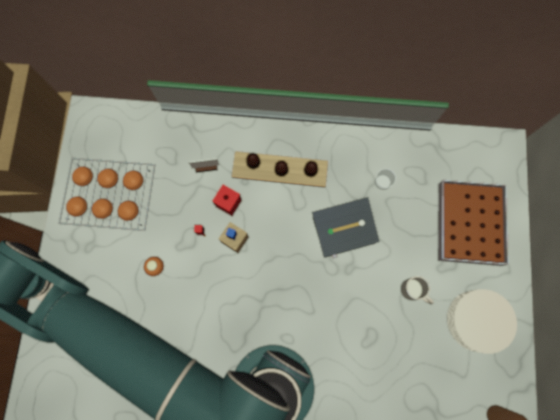

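The jog only turns the tool about its own z, so I'll have to tilt the probe in the grip. I plan to swivel it about the jaw axis by levering the stem against the holder's hole. First I need close-ups.

```bash
python3 - <<'E'
from h import *
s=np.load('scene0.npy');t=np.load('top0.npy')
a=lambda im,x,y,w,h,k:cv2.resize(im[y:y+h,x:x+w],None,fx=k,fy=k,interpolation=cv2.INTER_CUBIC)
cv2.imwrite('pics/w.png',np.hstack([a(s,160,160,100,70,4),a(t,305,190,80,70,4)[:280]]))
cv2.imwrite('pics/hd.png',np.hstack([a(s,310,180,100,120,4),a(t,180,180,80,80,6)[:480,:400]]))
E
```

```text
(no output)
```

View pics/w.png

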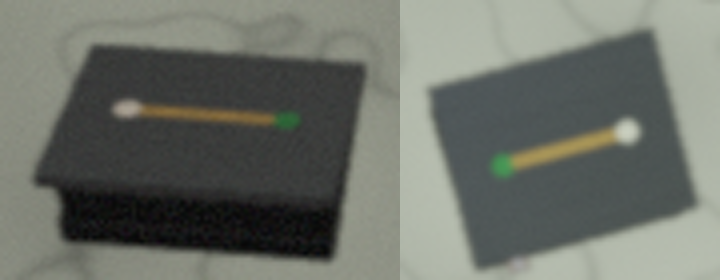

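View pics/hd.png

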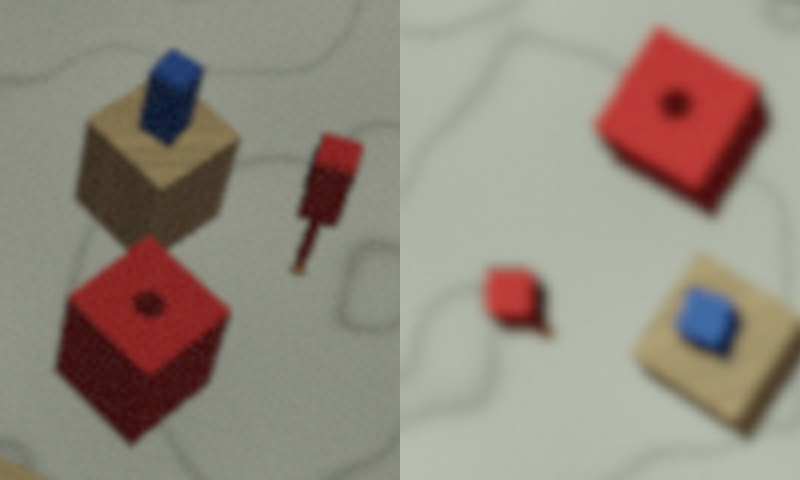

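```bash
python3 - <<'E'
from h import *
p=lambda ox,oy,k,u,v:((ox+(u+.5)/k-.5),(oy+(v+.5)/k-.5))
S=lambda u,v:p(160,160,4,u,v); T=lambda u,v:p(305,190,4,u-400,v)
for n,a,b in(('white',(127,108),(628,131)),('green',(288,121),(503,165))):
    print(n,tri(S(*a),T(*b)),atz('scene',*S(*a),60),atz('top',*T(*b),60))
W=(atz('scene',*S(127,108),60)+atz('top',*T(628,131),60))/2;G=(atz('scene',*S(288,121),60)+atz('top',*T(503,165),60))/2
print(W,G,np.linalg.norm(W-G),'strip ang',np.degrees(np.arctan2(*(W-G)[1::-1])))
S=lambda u,v:p(310,180,4,u,v); T=lambda u,v:p(180,180,6,u-400,v)
print('handle',tri(S(178,68),T(708,318)),atz('scene',*S(178,68),150),atz('top',*T(708,318),150))
print('holder top corners'); 
sc=[atz('scene',*S(*c),90) for c in((162,187),(240,138),(88,122))]
tc=[atz('top',*T(*c),90) for c in((703,255),(635,350),(745,435))]
for c in (sc,tc):
    print(np.round(c,1)); print([(np.linalg.norm(c[i]-c[j]).round(1),np.degrees(np.arctan2(*(c[i]-c[j])[1::-1])).round(1)) for i,j in((0,1),(0,2),(1,2))])
print('redprobe',tri(S(338,150),T(512,290)), 'red holder',tri(S(149,303),T(676,103)))
t=np.load('top0.npy');cv2.imwrite('pics/t6.png',cv2.resize(t[205:265,200:260],None,fx=10,fy=10,interpolation=cv2.INTER_CUBIC))
E
```

```text
white (array([ 556.5267352 , -257.97020331,   59.51969552]), np.float64(0.378237004794472)) [ 556.79726192 -257.50156638   60.        ] [ 556.50747217 -258.06660059   60.        ]
green (array([ 518.47729556, -153.73033587,   58.52641404]), np.float64(1.5717590432784665)) [ 519.3030853  -152.26788105   60.        ] [ 518.50906355 -154.3228282    60.        ]
[ 556.65236704 -257.78408348   60.        ] [ 518.90607442 -153.29535462   60.        ] 111.09760152907982 strip ang -70.13787263264334
handle (array([469.35225255, 170.10165161, 146.70421726]), np.float64(3.327847170186758)) [471.54183897 172.15671323 150.        ] [469.18845219 168.05358773 150.        ]
holder top corners
[[517.1 186.6  90. ]
 [459.2 218.7  90. ]
 [489.1 126.2  90. ]]
[(np.float64(66.1), np.float64(-29.0)), (np.float64(66.6), np.float64(65.2)), (np.float64(97.2), np.float64(107.9))]
[[514.8 182.5  90. ]
 [458.6 214.   90. ]
 [416.8 148.8  90. ]]
[(np.float64(64.4), np.float64(-29.3)), (np.float64(103.6), np.float64(19.0)), (np.float64(77.5), np.float64(57.4))]
redprobe (array([478.12119977, 277.7083185 , 134.70894813]), np.float64(2.6396065689758874)) red holder (array([600.37201187, 207.78535758,  88.84033346]), np.float64(1.2030715986074376))
```

View pics/t6.png

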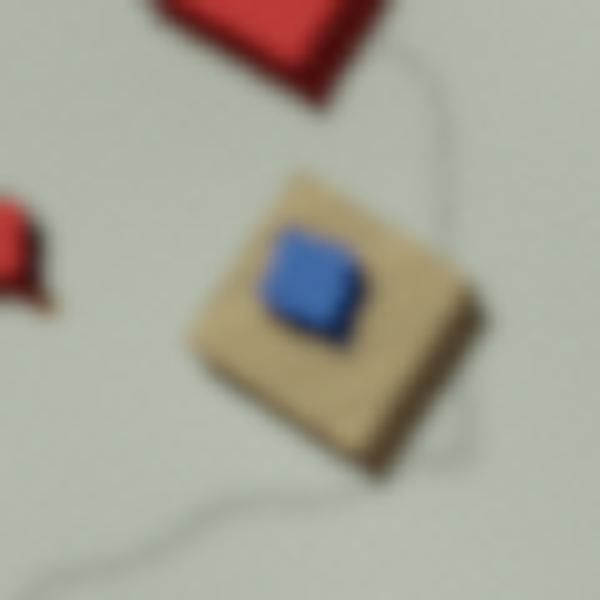

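```bash
python3 - <<'E'
from h import *
T=lambda u,v:(200+(u+.5)/10-.5,205+(v+.5)/10-.5)
for z,cs in((90,[(303,170),(190,338),(372,465),(478,285)]),(150,[(286,226),(360,255),(325,333),(262,288)])):
    c=np.array([atz('top',*T(*q),z) for q in cs])
    print(c.mean(0).round(1));d=np.roll(c,-1,0)-c
    print(np.linalg.norm(d,axis=1).round(1),np.degrees(np.arctan2(d[:,1],d[:,0])).round(1))
s=np.load('scene0.npy');cv2.imwrite('pics/s6.png',cv2.resize(s[185:245,325:385],None,fx=10,fy=10,interpolation=cv2.INTER_CUBIC))
E
```

```text
[469.1 167.4  90. ]
[67.  74.2 68.8 70.6] [ 152.4 -119.9  -24.6   61.3]
[470.6 169.9 150. ]
[25.6 27.2 25.  21.3] [-106.8  162.    59.3  -14.7]
```

View pics/s6.png

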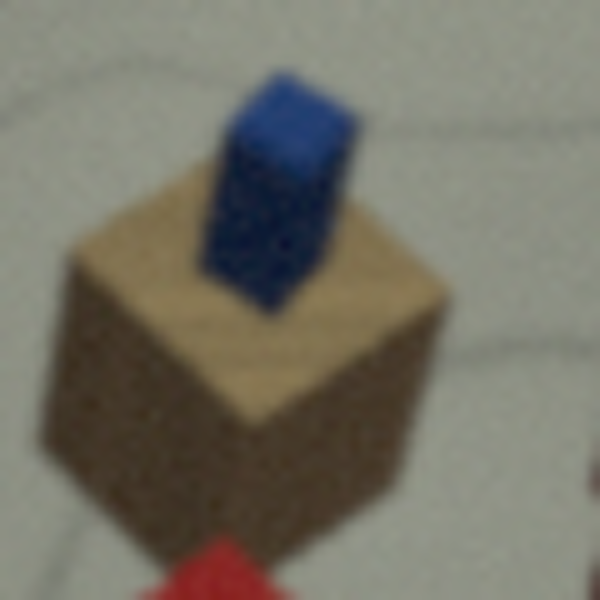

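```bash
python3 - <<'E'
from h import *
T=lambda u,v:(325+(u+.5)/10-.5,185+(v+.5)/10-.5)
for z,cs in((90,[(200,268),(270,315),(328,265)]),(150,[(285,72),(230,130),(301,172),(359,120)]),(90,[(72,255),(255,422),(450,295)])):
    c=np.array([atz('scene',*T(*q),z) for q in cs])
    print(c.mean(0).round(1),(c[0]+c[2])/2);d=np.roll(c,-1,0)-c
    print(np.linalg.norm(d,axis=1).round(1),np.degrees(np.arctan2(d[:,1],d[:,0])).round(1))
E
```

```text
[475.6 174.5  90. ] [470.9421856  172.30916254  90.        ]
[22.3 23.  33. ] [ 73.1 159.5 -62.8]
[472.5 172.  150. ] [472.09098425 171.61733734 150.        ]
[24.1 20.8 22.9 22.6] [ -14.4   76.2  161.  -107.1]
[488.7 177.2  90. ] [473.91710061 172.39232794  90.        ]
[67.3 67.  96.7] [ 64.  151.9 -72.1]
```

Emit:
{"name": "jog_arm", "arguments": {"increments": [{"tx": -0.05, "ty": -0.046, "tz": 0, "spin": -0.01, "jaw": 1}, {"tx": -0.12, "ty": -0.11, "tz": 0, "spin": -0.02, "jaw": 1}, {"tx": -0.2, "ty": -0.182, "tz": 0, "spin": -0.03, "jaw": 1}, {"tx": -0.28, "ty": -0.255, "tz": 0, "spin": -0.04, "jaw": 1}, {"tx": -0.36, "ty": -0.328, "tz": 0, "spin": -0.053, "jaw": 1}, {"tx": -0.44, "ty": -0.4, "tz": 0, "spin": -0.053, "jaw": 1}, {"tx": -0.52, "ty": -0.474, "tz": 0, "spin": -0.053, "jaw": 1}, {"tx": -0.58, "ty": -0.528, "tz": 0, "spin": -0.053, "jaw": 1}]}}

```text
t: 0.9
position: [394.0, 335.4, 218.1]
ee_rot: [-3.14, -0.0, 2.826]
ft_force: [0.4, 0.4, 0.5]
gripper_width: 93.1
```

Emit:
{"name": "jog_arm", "arguments": {"increments": [{"tx": -0.08, "ty": -0.085, "tz": 0, "spin": 0, "jaw": 1}, {"tx": -0.16, "ty": -0.17, "tz": 0, "spin": 0, "jaw": 1}, {"tx": -0.24, "ty": -0.255, "tz": 0, "spin": 0, "jaw": 1}, {"tx": -0.29, "ty": -0.31, "tz": 0, "spin": 0, "jaw": 1}, {"tx": -0.311, "ty": -0.332, "tz": 0, "spin": 0, "jaw": 1}, {"tx": -0.311, "ty": -0.332, "tz": 0.03, "spin": 0, "jaw": 1}, {"tx": -0.311, "ty": -0.332, "tz": 0.05, "spin": 0, "jaw": 1}, {"tx": -0.311, "ty": -0.332, "tz": 0.05, "spin": 0, "jaw": 1}]}}

```text
t: 1.7
position: [470.1, 171.5, 196.2]
ee_rot: [-3.139, -0.002, 2.828]
ft_force: [-0.1, 0.3, 0.2]
gripper_width: 92.9
```

```bash
python3 - <<'E'
from h import *
s=read_camera('scene');t=read_camera('top')
a=lambda im,x,y,w,h,k:cv2.resize(im[y:y+h,x:x+w],None,fx=k,fy=k,interpolation=cv2.INTER_CUBIC)
cv2.imwrite('pics/a1.png',np.hstack([a(s,300,130,130,130,3),a(t,170,170,130,130,3)]))
print(env.state()['position'],env.state()['q'])
E
```

```text
[470.56243515 171.55626809 197.83256148] [ 2.99205073e-01 -2.63364573e-01  1.83393550e+00 -8.89995626e-04
  1.57241231e+00 -9.58019361e-01]
```

View pics/a1.png

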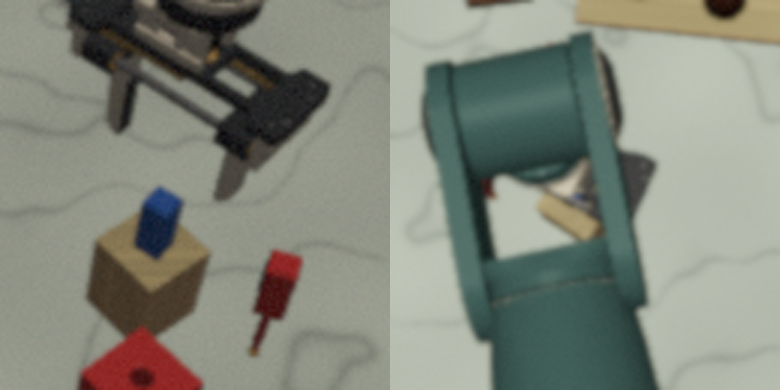

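The scene view shows the open fingers straddling the blue handle with the jaw axis clear of the red probe. Next I'll go down and grip.

Emit:
{"name": "jog_arm", "arguments": {"increments": [{"tx": 0, "ty": -0.002, "tz": 0.04, "spin": 0, "jaw": 1}, {"tx": 0, "ty": -0.002, "tz": 0.09, "spin": 0, "jaw": 1}, {"tx": 0, "ty": -0.002, "tz": 0.14, "spin": 0, "jaw": 1}, {"tx": 0, "ty": -0.002, "tz": 0.19, "spin": 0, "jaw": 1}, {"tx": 0, "ty": -0.002, "tz": 0.225, "spin": 0, "jaw": 1}, {"tx": 0, "ty": -0.002, "tz": 0.24, "spin": 0, "jaw": 1}, {"tx": 0, "ty": -0.002, "tz": 0.24, "spin": 0, "jaw": 1}, {"tx": 0, "ty": -0.002, "tz": 0.24, "spin": 0, "jaw": -1}]}}

```text
t: 2.6
position: [470.5, 170.8, 102.5]
ee_rot: [-3.141, 0.0, 2.828]
ft_force: [-0.1, -0.7, -0.8]
gripper_width: 88.5
```

Emit:
{"name": "jog_arm", "arguments": {"increments": [{"jaw": -1}, {"jaw": -1}, {"jaw": -1}, {"jaw": -1}, {"jaw": -1}, {"jaw": -1}, {"jaw": -1}, {"jaw": -1}]}}

```text
validation failed for argument at $.in...
```

```bash
python3 - <<'E'
from h import *
s=read_camera('scene')
crop(s,300,130,130,130,4,'a2.png')
st=env.state();print(st['position'],st['ee_rot'],st['gripper_width'],st['ft_force'])
E
```

```text
[470.61172306 170.81159732 102.7206529 ] [-3.14071889e+00  3.38065102e-04  2.82800557e+00] 84.91709072958902 [ 0.25826327  0.15495956 -0.67624827]
```

View pics/a2.png

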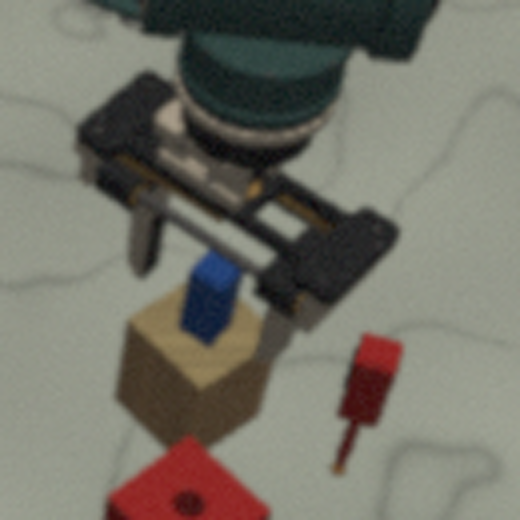

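Emit:
{"name": "jog_arm", "arguments": {"increments": [{"tx": 0, "ty": 0, "tz": 0, "spin": 0, "jaw": -1}, {"tx": 0, "ty": 0, "tz": 0, "spin": 0, "jaw": -1}, {"tx": 0, "ty": 0, "tz": 0, "spin": 0, "jaw": -1}, {"tx": 0, "ty": 0, "tz": 0, "spin": 0, "jaw": -1}, {"tx": 0, "ty": 0, "tz": 0, "spin": 0, "jaw": -1}, {"tx": 0, "ty": 0, "tz": 0, "spin": 0, "jaw": -1}, {"tx": 0, "ty": 0, "tz": 0, "spin": 0, "jaw": -1}, {"tx": 0, "ty": 0, "tz": 0, "spin": 0, "jaw": -1}]}}

```text
t: 3.45
position: [470.6, 170.8, 102.7]
ee_rot: [-3.141, 0.0, 2.828]
ft_force: [0.8, 0.0, -0.6]
gripper_width: 25.9
```

Emit:
{"name": "jog_arm", "arguments": {"increments": [{"tx": 0, "ty": 0, "tz": 0, "spin": 0, "jaw": -1}, {"tx": 0, "ty": 0, "tz": 0, "spin": 0, "jaw": -1}, {"tx": 0, "ty": 0, "tz": 0, "spin": 0, "jaw": -1}, {"tx": 0, "ty": 0, "tz": 0, "spin": 0, "jaw": -1}, {"tx": 0, "ty": 0, "tz": -0.02, "spin": 0, "jaw": -1}, {"tx": 0, "ty": 0, "tz": -0.05, "spin": 0, "jaw": -1}, {"tx": 0, "ty": 0, "tz": -0.08, "spin": 0, "jaw": -1}, {"tx": 0, "ty": 0, "tz": -0.1, "spin": 0, "jaw": -1}]}}

```text
t: 4.25
position: [471.0, 171.0, 144.6]
ee_rot: [3.141, 0.002, 2.828]
ft_force: [0.1, -0.5, -1.4]
gripper_width: 26.4
```

```bash
python3 - <<'E'
from h import *
s=read_camera('scene')
crop(s,300,130,130,130,4,'a3.png')
st=env.state();print(st['position'],st['ee_rot'],st['gripper_width'],st['ft_force'],st['moment'])
E
```

```text
[471.31605134 171.11337657 145.59852689] [3.14077397e+00 2.63620188e-03 2.82805213e+00] 25.617739340919844 [0.36944203 0.64206126 0.44119974] [-0.0114067  -0.0271468   0.00858481]
```

View pics/a3.png

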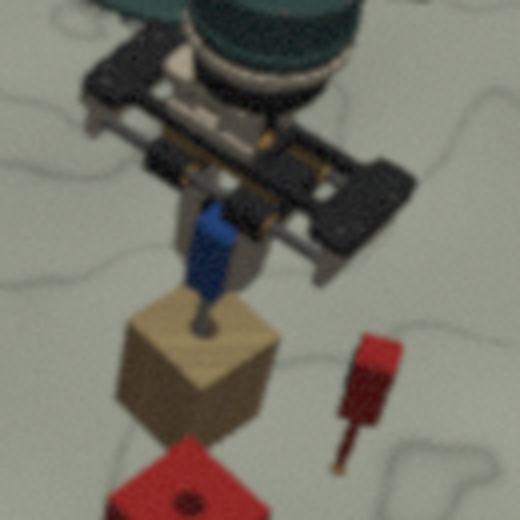

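Grip is good: 25.6 mm opening on the 26 mm handle, and the stem is still in the hole. Next I raise it to about 20 mm in the hole, then drag toward +x in the tool frame to lean it.

Emit:
{"name": "jog_arm", "arguments": {"increments": [{"tx": 0, "ty": 0, "tz": -0.015, "spin": 0, "jaw": -1}, {"tx": 0, "ty": 0, "tz": -0.03, "spin": 0, "jaw": -1}, {"tx": 0, "ty": 0, "tz": -0.03, "spin": 0, "jaw": -1}, {"tx": 0.005, "ty": 0, "tz": -0.03, "spin": 0, "jaw": -1}, {"tx": 0.01, "ty": 0, "tz": -0.03, "spin": 0, "jaw": -1}, {"tx": 0.015, "ty": 0, "tz": -0.03, "spin": 0, "jaw": -1}, {"tx": 0.02, "ty": 0, "tz": -0.03, "spin": 0, "jaw": -1}, {"tx": 0.025, "ty": 0, "tz": -0.03, "spin": 0, "jaw": -1}]}}

```text
t: 5.1
position: [462.1, 174.1, 157.5]
ee_rot: [3.141, 0.004, 2.828]
ft_force: [5.5, -0.3, -3.0]
gripper_width: 26.0
```

Emit:
{"name": "jog_arm", "arguments": {"increments": [{"tx": 0.007, "ty": 0, "tz": 0, "spin": 0, "jaw": -1}, {"tx": 0.013, "ty": 0, "tz": 0, "spin": 0, "jaw": -1}, {"tx": 0.019, "ty": 0, "tz": 0, "spin": 0, "jaw": -1}, {"tx": 0.025, "ty": 0, "tz": 0, "spin": 0, "jaw": -1}, {"tx": 0.031, "ty": 0, "tz": 0, "spin": 0, "jaw": -1}, {"tx": 0.037, "ty": 0, "tz": 0, "spin": 0, "jaw": -1}, {"tx": 0.043, "ty": 0, "tz": 0, "spin": 0, "jaw": -1}, {"tx": 0.045, "ty": 0, "tz": 0, "spin": 0, "jaw": -1}]}}

```text
t: 5.9
position: [445.3, 179.8, 157.3]
ee_rot: [3.14, 0.006, 2.828]
ft_force: [6.4, -0.0, -4.6]
gripper_width: 25.7
```

```bash
python3 - <<'E'
from h import *
s=read_camera('scene')
crop(s,300,130,130,130,4,'a4.png')
st=env.state();print(st['position'],st['ee_rot'],st['gripper_width'],st['ft_force'],st['moment'])
E
```

```text
[445.26621027 179.77961347 157.35900406] [3.1399658  0.005526   2.82805152] 25.90114649062817 [ 6.45110165e+00  3.74839714e-03 -2.67987790e+00] [ 0.05219782 -1.41828494  0.09472549]
```

View pics/a4.png

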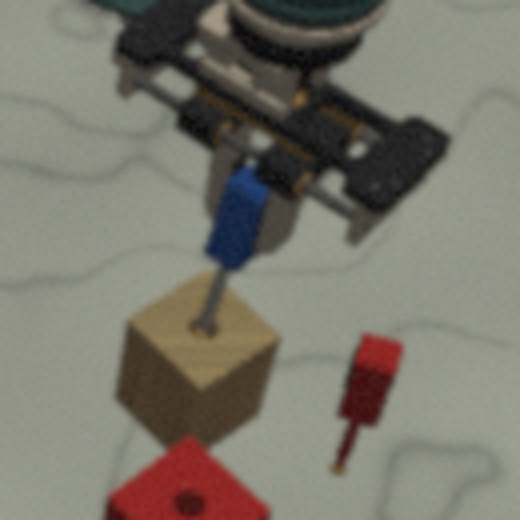

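It pivots in the grip, with about 6 N at the rim. I'll lift it clear and measure the lean.

Emit:
{"name": "jog_arm", "arguments": {"increments": [{"tx": 0, "ty": 0, "tz": -0.015, "spin": 0, "jaw": -1}, {"tx": 0, "ty": 0, "tz": -0.03, "spin": 0, "jaw": -1}, {"tx": 0, "ty": 0, "tz": -0.05, "spin": 0, "jaw": -1}, {"tx": 0, "ty": 0, "tz": -0.08, "spin": 0, "jaw": -1}, {"tx": 0, "ty": 0, "tz": -0.13, "spin": 0, "jaw": -1}, {"tx": 0, "ty": 0, "tz": -0.18, "spin": 0, "jaw": -1}, {"tx": 0, "ty": 0, "tz": -0.2, "spin": 0, "jaw": -1}, {"tx": 0, "ty": 0, "tz": -0.2, "spin": 0, "jaw": -1}]}}

```text
t: 6.75
position: [445.1, 179.9, 238.7]
ee_rot: [3.139, 0.007, 2.828]
ft_force: [-0.3, 0.2, -0.8]
gripper_width: 26.2
```

```bash
python3 - <<'E'
from h import *
s=read_camera('scene');t=read_camera('top')
crop(s,320,110,80,80,8,'a5.png');crop(t,190,190,80,80,8,'a5t.png')
st=env.state();print(st['position'],st['ee_rot'],st['gripper_width'],st['ft_force'],st['moment'])
R=cv2.Rodrigues(np.array([1.,0,0]))[0]
from scipy.spatial.transform import Rotation as Ro
R=Ro.from_euler('xyz',st['ee_rot']).as_matrix();p=st['position']
g=p-19*R[:,2]
for a in(0,5,10,15,20):
    r=np.radians(a); zp=-R[:,2]*np.cos(r)+R[:,0]*np.sin(r)  # probe z
    c=g-1.7*zp; tip=c-105*zp; hb=c-30*zp
    print(a,[((proj(n,[tip,hb,])-o)*8).round(0).tolist() for n,o in(('scene',(320,110)),('top',(190,190)))])
E
```

```text
[444.65084085 179.7378211  236.74643249] [3.14035363 0.00502345 2.82799058] 25.458636486670766 [ 0.30161022  0.88356827 -1.85100955] [-0.00124536  0.02096003 -0.00310295]
0 [[[324.0, 644.0], [363.0, 480.0]], [[292.0, 398.0], [267.0, 366.0]]]
5 [[[306.0, 659.0], [358.0, 484.0]], [[301.0, 377.0], [270.0, 359.0]]]
10 [[[289.0, 673.0], [352.0, 489.0]], [[310.0, 355.0], [273.0, 353.0]]]
15 [[[272.0, 686.0], [347.0, 492.0]], [[319.0, 333.0], [276.0, 346.0]]]
20 [[[255.0, 696.0], [342.0, 495.0]], [[328.0, 312.0], [279.0, 339.0]]]
```

View pics/a5.png

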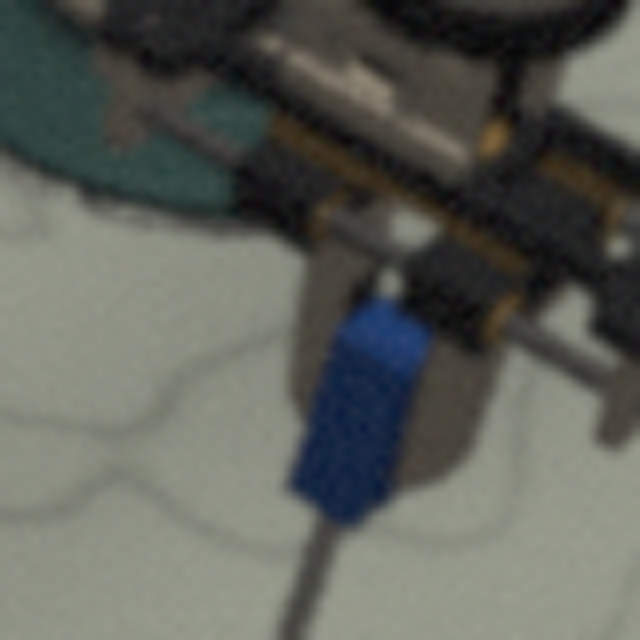

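View pics/a5t.png

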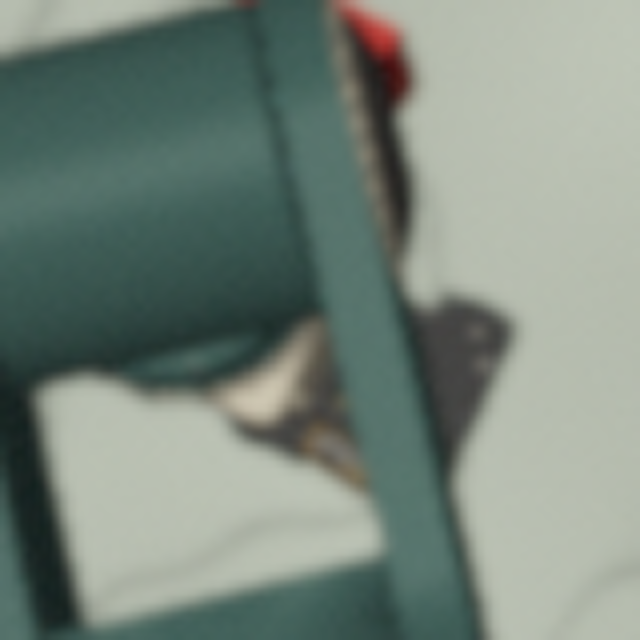

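The stem's slope and position match a lean of 13–15° in the intended direction. Next I carry it over to the warmer, turning as it goes.

Emit:
{"name": "jog_arm", "arguments": {"increments": [{"tx": -0.03, "ty": -0.055, "tz": 0, "spin": -0.03, "jaw": -1}, {"tx": -0.08, "ty": -0.145, "tz": 0, "spin": -0.09, "jaw": -1}, {"tx": -0.135, "ty": -0.245, "tz": 0, "spin": -0.15, "jaw": -1}, {"tx": -0.19, "ty": -0.345, "tz": 0, "spin": -0.21, "jaw": -1}, {"tx": -0.245, "ty": -0.445, "tz": 0, "spin": -0.27, "jaw": -1}, {"tx": -0.3, "ty": -0.545, "tz": 0, "spin": -0.33, "jaw": -1}, {"tx": -0.355, "ty": -0.645, "tz": 0, "spin": -0.39, "jaw": -1}, {"tx": -0.4, "ty": -0.726, "tz": 0, "spin": -0.421, "jaw": -1}]}}

```text
t: 7.65
position: [506.9, -148.2, 235.9]
ee_rot: [-3.14, 0.003, -2.791]
ft_force: [0.5, 0.2, -0.8]
gripper_width: 25.8
```

Emit:
{"name": "jog_arm", "arguments": {"increments": [{"tx": 0.01, "ty": -0.06, "tz": 0, "spin": 0, "jaw": -1}, {"tx": 0.02, "ty": -0.13, "tz": 0, "spin": 0, "jaw": -1}, {"tx": 0.03, "ty": -0.2, "tz": 0, "spin": 0, "jaw": -1}, {"tx": 0.04, "ty": -0.26, "tz": 0.02, "spin": 0, "jaw": -1}, {"tx": 0.046, "ty": -0.29, "tz": 0.04, "spin": 0, "jaw": -1}, {"tx": 0.046, "ty": -0.3, "tz": 0.05, "spin": 0, "jaw": -1}, {"tx": 0.046, "ty": -0.3, "tz": 0.05, "spin": 0, "jaw": -1}, {"tx": 0.046, "ty": -0.3, "tz": 0.05, "spin": 0, "jaw": -1}]}}

```text
t: 8.45
position: [530.9, -266.4, 216.1]
ee_rot: [-3.14, 0.004, -2.79]
ft_force: [0.3, -0.9, -1.7]
gripper_width: 25.6
```

```bash
cat > m.py <<'E'
from h import *
from scipy.spatial.transform import Rotation as Ro
def model(st,a,s=0):
    R=Ro.from_euler('xyz',st['ee_rot']).as_matrix();p=st['position'];g=p-19*R[:,2]
    r=np.radians(a); zp=-R[:,2]*np.cos(r)+R[:,0]*np.sin(r); c=g-1.7*zp
    return c-(105-s)*zp, c-30*zp, c+30*zp, zp
E
python3 - <<'E'
from m import *
s=read_camera('scene');t=read_camera('top')
crop(s,160,100,80,100,6,'b1.png');crop(t,320,190,70,70,6,'b1t.png')
st=env.state();print(st['position'],st['ee_rot'],st['gripper_width'],st['ft_force'])
for a in(0,5,10,15,20):
    m=model(st,a); print(a,m[0],[((proj(n,m[:3])-o+.5)*6-.5).round(0).tolist() for n,o in(('scene',(160,100)),('top',(320,190)))])
E
```

```text
[ 531.05633246 -266.41003967  216.59768373] [-3.13979708  0.0040435  -2.79019486] 25.59378380358686 [ 0.3637567   0.15951986 -1.61061833]
0 [ 531.44347983 -266.43582711  128.89854205] [[[181.0, 376.0], [156.0, 252.0], [133.0, 144.0]], [[288.0, 217.0], [315.0, 189.0], [338.0, 164.0]]]
5 [ 540.1728635  -263.23474206  129.34216629] [[[177.0, 390.0], [154.0, 257.0], [134.0, 140.0]], [[283.0, 201.0], [313.0, 184.0], [340.0, 169.0]]]
10 [ 548.83222653 -260.05778041  130.59445776] [[[172.0, 404.0], [153.0, 261.0], [136.0, 137.0]], [[278.0, 184.0], [311.0, 179.0], [341.0, 174.0]]]
15 [ 557.35566593 -256.92912078  132.64588577] [[[167.0, 416.0], [151.0, 264.0], [137.0, 134.0]], [[273.0, 167.0], [310.0, 173.0], [342.0, 179.0]]]
20 [ 565.67831319 -253.87257414  135.48083771] [[[162.0, 426.0], [150.0, 267.0], [139.0, 131.0]], [[269.0, 151.0], [309.0, 168.0], [344.0, 183.0]]]
```

View pics/b1.png

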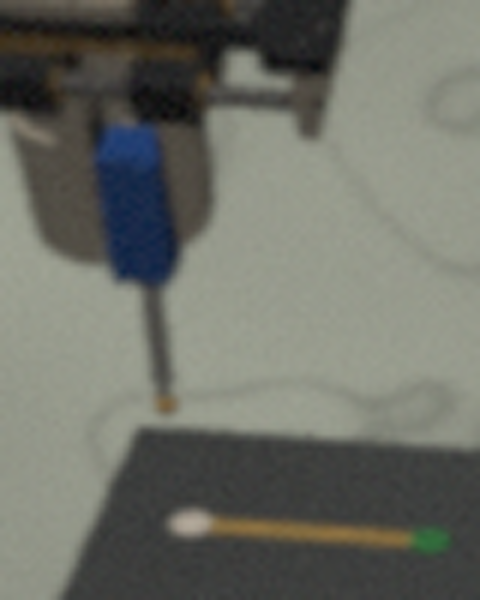

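View pics/b1t.png

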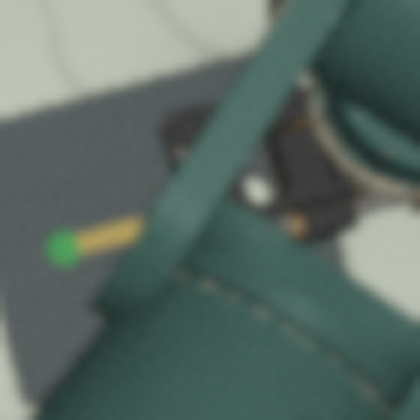

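```bash
python3 - <<'E'
from m import *
u=160+(165+.5)/6-.5; v=100+(410+.5)/6-.5
for z in(130.9,131.7,132.6): print(z,atz('scene',u,v,z))
st=env.state()
for a in(12,13,14): m=model(st,a);print(a,m[0])
print(st['q'])
s=np.load('scene0.npy');
E
```

```text
130.9 [ 553.58939896 -260.73530297  130.9       ]
131.7 [ 554.16596784 -260.23506897  131.7       ]
132.6 [ 554.81460784 -259.67230573  132.6       ]
12 [ 552.26157428 -258.7991767   131.31987172]
13 [ 553.96678156 -258.17325412  131.73028232]
14 [ 555.66498454 -257.54983885  132.17233189]
[-5.08872736e-01 -6.19294839e-02  1.62638796e+00  1.89391178e-03
  1.57313579e+00 -2.43105501e+00]
```

Tip seen at about (165,410) in the crop, which puts it near (554, −259, 132) with a lean of about 13°. I'll centre it on the white dot and go down to just above the plate.

Emit:
{"name": "jog_arm", "arguments": {"increments": [{"tx": -0.004, "ty": 0.001, "tz": 0.02, "spin": 0, "jaw": -1}, {"tx": -0.007, "ty": 0.001, "tz": 0.05, "spin": 0, "jaw": -1}, {"tx": -0.007, "ty": 0.001, "tz": 0.08, "spin": 0, "jaw": -1}, {"tx": -0.007, "ty": 0.001, "tz": 0.11, "spin": 0, "jaw": -1}, {"tx": -0.007, "ty": 0.001, "tz": 0.135, "spin": 0, "jaw": -1}, {"tx": -0.007, "ty": 0.001, "tz": 0.155, "spin": 0, "jaw": -1}, {"tx": -0.007, "ty": 0.001, "tz": 0.165, "spin": 0, "jaw": -1}, {"tx": -0.007, "ty": 0.001, "tz": 0.165, "spin": 0, "jaw": -1}]}}

```text
t: 9.35
position: [533.7, -265.1, 150.0]
ee_rot: [-3.14, 0.004, -2.79]
ft_force: [0.1, -0.6, -1.1]
gripper_width: 25.8
```

```bash
python3 - <<'E'
from m import *
s=read_camera('scene')
crop(s,165,140,80,65,8,'b2.png')
st=env.state();print(st['position'],st['ee_rot'],st['gripper_width'],st['ft_force'])
for a in(10,13,15):
    m=model(st,a); print(a,m[0],[((proj(n,m[:3])-o+.5)*8-.5).round(0).tolist() for n,o in(('scene',(165,140)),)])
W=[556.65,-257.8,60];print(((proj('scene',[W])-(165,140)+.5)*8-.5))
E
```

```text
[ 533.85198982 -265.13377347  150.67277929] [-3.13979826  0.00406936 -2.79023415] 25.8735141437546 [ 0.00368273  0.06801048 -1.12166668]
10 [ 551.63018621 -258.78135139   64.67004124] [[[217.0, 356.0], [194.0, 179.0], [173.0, 27.0]]]
13 [ 556.76478815 -256.89703816   65.80600723] [[[214.0, 366.0], [193.0, 182.0], [174.0, 24.0]]]
15 [ 560.15369953 -255.6530471    66.72170402] [[[211.0, 372.0], [192.0, 184.0], [175.0, 23.0]]]
[[213.98015608 375.91821819]]
```

View pics/b2.png

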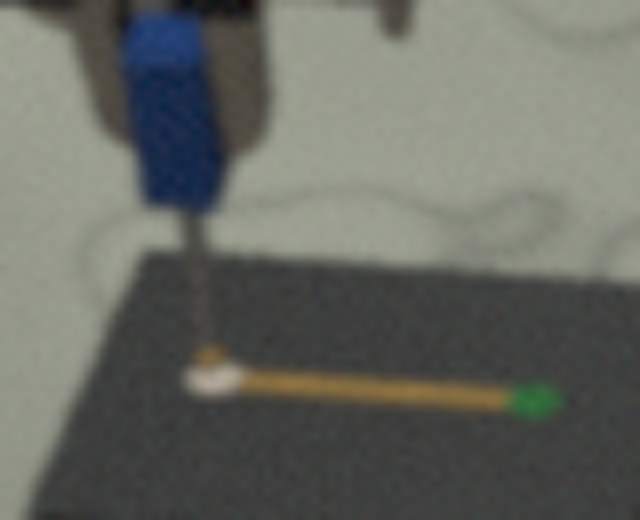

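The tip hangs about 6 mm above the white dot, at (209,362) against the dot's (214,378). Now I press gently.

Emit:
{"name": "jog_arm", "arguments": {"increments": [{"tx": 0, "ty": 0.002, "tz": 0.005, "spin": 0, "jaw": -1}, {"tx": 0, "ty": 0.002, "tz": 0.01, "spin": 0, "jaw": -1}, {"tx": 0, "ty": 0.002, "tz": 0.015, "spin": 0, "jaw": -1}, {"tx": -0.001, "ty": 0.002, "tz": 0.019, "spin": 0, "jaw": -1}, {"tx": -0.002, "ty": 0.002, "tz": 0.023, "spin": 0, "jaw": -1}, {"tx": -0.003, "ty": 0.002, "tz": 0.027, "spin": 0, "jaw": -1}, {"tx": -0.003, "ty": 0.002, "tz": 0.027, "spin": 0, "jaw": -1}, {"tx": -0.003, "ty": 0.002, "tz": 0.027, "spin": 0, "jaw": -1}]}}

```text
t: 10.2
position: [534.7, -264.1, 139.9]
ee_rot: [-3.14, 0.004, -2.79]
ft_force: [-0.8, -0.3, 0.7]
gripper_width: 25.6
```

```bash
python3 - <<'E'
from m import *
s=read_camera('scene')
crop(s,165,140,80,65,8,'b3.png')
f=[]
for i in range(4): 
    st=env.state();f.append(st['ft_force']);read_camera('scene')
print(st['position'],st['ee_rot'],np.mean(f,0),np.array(f)[:,2])
for a in(10,13,15):
    m=model(st,a); print(a,m[0],[((proj(n,m[:3])-o+.5)*8-.5).round(0).tolist() for n,o in(('scene',(165,140)),)])
E
```

```text
[ 534.73047638 -264.01829149  139.93025472] [-3.13971831  0.00398974 -2.79025998] [-1.13854176 -0.81023117  1.31030826] [1.20656675 1.42938514 1.42308023 1.18220092]
10 [ 552.50477623 -257.6751475    53.92602649] [[[223.0, 379.0], [200.0, 205.0], [180.0, 54.0]]]
13 [ 557.6394811  -255.79085217   55.06155684] [[[220.0, 389.0], [199.0, 207.0], [181.0, 51.0]]]
15 [ 561.02846827 -254.54685592   55.97696607] [[[217.0, 395.0], [198.0, 209.0], [182.0, 50.0]]]
```

View pics/b3.png

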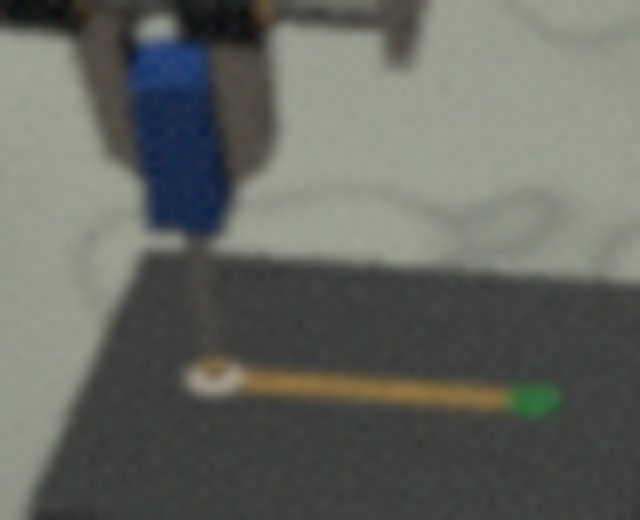

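The tip is seated on the white dot (about 2.4 N change in force) at (213,373). Now the draw, along the tool's +y.

Emit:
{"name": "jog_arm", "arguments": {"increments": [{"tx": 0, "ty": 0.003, "tz": 0, "spin": 0, "jaw": -1}, {"tx": 0, "ty": 0.008, "tz": 0, "spin": 0, "jaw": -1}, {"tx": 0, "ty": 0.013, "tz": 0, "spin": 0, "jaw": -1}, {"tx": 0, "ty": 0.018, "tz": 0, "spin": 0, "jaw": -1}, {"tx": 0, "ty": 0.023, "tz": 0, "spin": 0, "jaw": -1}, {"tx": 0, "ty": 0.028, "tz": 0, "spin": 0, "jaw": -1}, {"tx": 0, "ty": 0.033, "tz": 0, "spin": 0, "jaw": -1}, {"tx": 0, "ty": 0.038, "tz": 0, "spin": 0, "jaw": -1}]}}

```text
t: 11.25
position: [529.4, -249.6, 139.9]
ee_rot: [-3.14, 0.004, -2.79]
ft_force: [0.6, -0.7, 1.5]
gripper_width: 26.2
```

Emit:
{"name": "jog_arm", "arguments": {"increments": [{"tx": 0, "ty": 0.005, "tz": 0, "spin": 0, "jaw": -1}, {"tx": 0, "ty": 0.01, "tz": 0, "spin": 0, "jaw": -1}, {"tx": 0, "ty": 0.015, "tz": 0, "spin": 0, "jaw": -1}, {"tx": 0, "ty": 0.02, "tz": 0, "spin": 0, "jaw": -1}, {"tx": 0, "ty": 0.025, "tz": 0, "spin": 0, "jaw": -1}, {"tx": 0, "ty": 0.03, "tz": 0, "spin": 0, "jaw": -1}, {"tx": 0, "ty": 0.035, "tz": 0, "spin": 0, "jaw": -1}, {"tx": 0, "ty": 0.04, "tz": 0, "spin": 0, "jaw": -1}]}}

```text
t: 12.05
position: [523.9, -234.4, 139.9]
ee_rot: [-3.14, 0.004, -2.79]
ft_force: [-0.3, -0.6, 0.3]
gripper_width: 25.6
```

```bash
python3 - <<'E'
from m import *
s=read_camera('scene')
crop(s,165,140,80,65,8,'b4.png')
st=env.state()
print(st['position'],st['ee_rot'],st['ft_force'])
E
```

```text
[ 523.78297458 -234.11263919  139.8257018 ] [-3.14007975  0.0039698  -2.79015479] [-1.04681158  0.1446523   0.61259623]
```

View pics/b4.png

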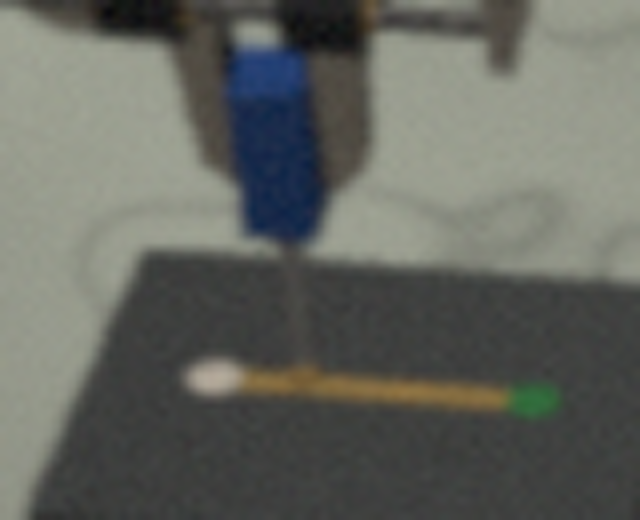

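On the strip at (304,381), in contact. Continuing.

Emit:
{"name": "jog_arm", "arguments": {"increments": [{"tx": 0, "ty": 0.004, "tz": 0, "spin": 0, "jaw": -1}, {"tx": 0, "ty": 0.009, "tz": 0, "spin": 0, "jaw": -1}, {"tx": 0, "ty": 0.014, "tz": 0, "spin": 0, "jaw": -1}, {"tx": 0, "ty": 0.019, "tz": 0, "spin": 0, "jaw": -1}, {"tx": 0, "ty": 0.024, "tz": 0, "spin": 0, "jaw": -1}, {"tx": 0, "ty": 0.029, "tz": 0, "spin": 0, "jaw": -1}, {"tx": 0, "ty": 0.034, "tz": 0, "spin": 0, "jaw": -1}, {"tx": 0, "ty": 0.039, "tz": 0, "spin": 0, "jaw": -1}]}}

```text
t: 12.9
position: [518.4, -219.3, 139.8]
ee_rot: [-3.14, 0.004, -2.79]
ft_force: [0.3, -1.2, 0.9]
gripper_width: 25.8
```

Emit:
{"name": "jog_arm", "arguments": {"increments": [{"tx": 0, "ty": 0.005, "tz": 0, "spin": 0, "jaw": -1}, {"tx": 0, "ty": 0.01, "tz": 0, "spin": 0, "jaw": -1}, {"tx": 0, "ty": 0.015, "tz": 0, "spin": 0, "jaw": -1}, {"tx": 0, "ty": 0.02, "tz": 0, "spin": 0, "jaw": -1}, {"tx": 0, "ty": 0.025, "tz": 0, "spin": 0, "jaw": -1}, {"tx": 0, "ty": 0.03, "tz": 0, "spin": 0, "jaw": -1}, {"tx": 0, "ty": 0.035, "tz": 0, "spin": 0, "jaw": -1}, {"tx": 0, "ty": 0.04, "tz": 0, "spin": 0, "jaw": -1}]}}

```text
t: 13.7
position: [512.8, -204.1, 139.8]
ee_rot: [-3.14, 0.004, -2.79]
ft_force: [0.7, -1.0, 1.0]
gripper_width: 26.1
```

```bash
python3 - <<'E'
from m import *
s=read_camera('scene')
crop(s,165,140,80,65,8,'b5.png')
st=env.state()
print(st['position'],st['ee_rot'],st['ft_force'])
E
```

```text
[ 512.69092768 -203.83693703  139.78728801] [-3.14041336  0.00397923 -2.79007021] [-1.23336212  0.9699086   0.62641519]
```

View pics/b5.png

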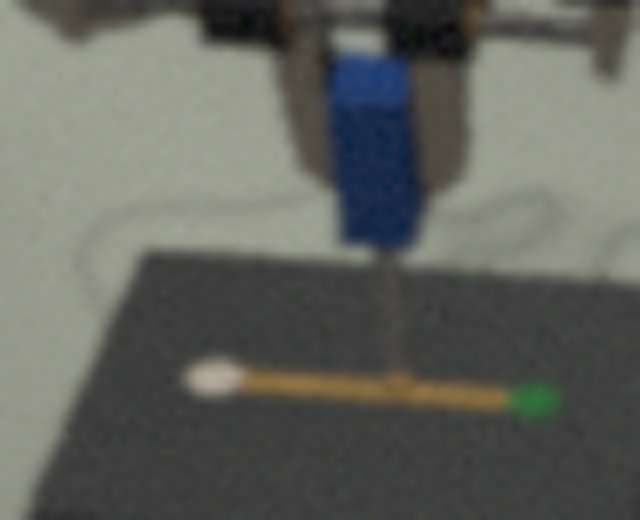

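Emit:
{"name": "jog_arm", "arguments": {"increments": [{"tx": 0, "ty": 0.004, "tz": 0, "spin": 0, "jaw": -1}, {"tx": 0, "ty": 0.009, "tz": 0, "spin": 0, "jaw": -1}, {"tx": 0, "ty": 0.014, "tz": 0, "spin": 0, "jaw": -1}, {"tx": 0, "ty": 0.019, "tz": 0, "spin": 0, "jaw": -1}, {"tx": 0, "ty": 0.024, "tz": 0, "spin": 0, "jaw": -1}, {"tx": 0, "ty": 0.029, "tz": 0, "spin": 0, "jaw": -1}, {"tx": 0, "ty": 0.034, "tz": 0, "spin": 0, "jaw": -1}, {"tx": 0, "ty": 0.039, "tz": 0, "spin": 0, "jaw": -1}]}}

```text
t: 14.55
position: [507.3, -189.0, 139.8]
ee_rot: [-3.14, 0.004, -2.79]
ft_force: [0.2, -1.6, 0.9]
gripper_width: 25.7
```

Emit:
{"name": "jog_arm", "arguments": {"increments": [{"tx": 0, "ty": 0.005, "tz": 0, "spin": 0, "jaw": -1}, {"tx": 0, "ty": 0.01, "tz": 0, "spin": 0, "jaw": -1}, {"tx": 0, "ty": 0.015, "tz": 0, "spin": 0, "jaw": -1}, {"tx": 0, "ty": 0.02, "tz": 0, "spin": 0, "jaw": -1}, {"tx": 0, "ty": 0.025, "tz": 0, "spin": 0, "jaw": -1}, {"tx": 0, "ty": 0.03, "tz": 0, "spin": 0, "jaw": -1}, {"tx": 0, "ty": 0.035, "tz": 0, "spin": 0, "jaw": -1}, {"tx": 0, "ty": 0.04, "tz": 0, "spin": 0, "jaw": -1}]}}

```text
t: 15.35
position: [501.7, -173.9, 139.8]
ee_rot: [-3.14, 0.004, -2.79]
ft_force: [-0.1, -1.3, -0.0]
gripper_width: 25.5
```

```bash
python3 - <<'E'
from m import *
s=read_camera('scene')
crop(s,165,140,80,65,8,'b6.png')
st=env.state()
print(st['position'],st['ee_rot'],st['ft_force'])
E
```

```text
[ 501.60897018 -173.57749648  139.73400486] [-3.14072833  0.00396838 -2.78994978] [-1.50837425  0.9304081   0.49162445]
```

View pics/b6.png

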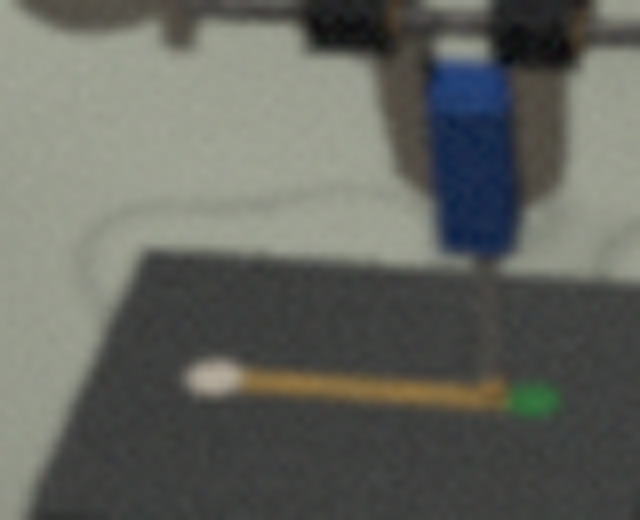

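Emit:
{"name": "jog_arm", "arguments": {"increments": [{"tx": 0, "ty": 0.004, "tz": 0, "spin": 0, "jaw": -1}, {"tx": 0, "ty": 0.009, "tz": 0, "spin": 0, "jaw": -1}, {"tx": 0.001, "ty": 0.014, "tz": 0, "spin": 0, "jaw": -1}, {"tx": 0.001, "ty": 0.019, "tz": 0, "spin": 0, "jaw": -1}, {"tx": 0.002, "ty": 0.024, "tz": 0, "spin": 0, "jaw": -1}, {"tx": 0.002, "ty": 0.029, "tz": 0, "spin": 0, "jaw": -1}, {"tx": 0.002, "ty": 0.033, "tz": 0, "spin": 0, "jaw": -1}, {"tx": 0.002, "ty": 0.036, "tz": 0, "spin": 0, "jaw": -1}]}}

```text
t: 16.2
position: [495.8, -160.2, 139.8]
ee_rot: [-3.141, 0.004, -2.79]
ft_force: [0.4, -1.6, 1.1]
gripper_width: 26.0
```

Emit:
{"name": "jog_arm", "arguments": {"increments": [{"tx": 0, "ty": 0, "tz": 0, "spin": 0, "jaw": -1}, {"tx": 0, "ty": 0, "tz": 0, "spin": 0, "jaw": -1}, {"tx": 0, "ty": 0, "tz": 0, "spin": 0, "jaw": -1}, {"tx": 0, "ty": 0, "tz": 0, "spin": 0, "jaw": -1}, {"tx": 0, "ty": 0, "tz": 0, "spin": 0, "jaw": -1}, {"tx": 0, "ty": 0, "tz": 0, "spin": 0, "jaw": -1}, {"tx": 0, "ty": 0, "tz": 0, "spin": 0, "jaw": -1}, {"tx": 0, "ty": 0, "tz": 0, "spin": 0, "jaw": -1}]}}

```text
t: 17.0
position: [495.8, -160.2, 139.7]
ee_rot: [-3.141, 0.004, -2.79]
ft_force: [-0.2, 0.9, 0.3]
gripper_width: 25.9
```

```bash
python3 - <<'E'
from m import *
s=read_camera('scene');t=read_camera('top')
crop(s,165,140,80,65,8,'b7.png');crop(t,300,190,90,70,8,'b7t.png')
f=[]
for i in range(5):
    st=env.state();f.append(st['ft_force']);read_camera('scene')
print(st['position'],st['ee_rot'],np.mean(f,0),st['gripper_width'])
for a in(10,12,13,15,17):
    m=model(st,a,5); print(a,m[0],((proj('scene',m[:3])-(165,140)+.5)*8-.5).round(0).tolist())
u=np.array([.94,.342,0])*-np.sin(np.radians(15))+[0,0,np.cos(np.radians(15))]
for a in(10,13,15):print(a,np.degrees(np.arccos(model(st,a)[3]@u)))
E
```

```text
[ 495.82668754 -160.21253605  139.72051305] [-3.14073832  0.00396901 -2.78994189] [-0.95541442  1.06451996  0.61837265] 25.748304201207024
10 [ 512.73215345 -154.0837676    58.63632608] [[541.0, 390.0], [532.0, 227.0], [523.0, 77.0]]
12 [ 516.00076511 -152.88389647   59.32748837] [[540.0, 396.0], [531.0, 229.0], [524.0, 75.0]]
13 [ 517.6260667  -152.28722316   59.7185385 ] [[539.0, 400.0], [531.0, 230.0], [524.0, 74.0]]
15 [ 520.8561861  -151.10130974   60.59098122] [[537.0, 406.0], [531.0, 232.0], [525.0, 73.0]]
17 [ 524.05571784 -149.92651003   61.58297945] [[536.0, 411.0], [530.0, 234.0], [525.0, 71.0]]
10 4.763609962734627
13 1.7413452655644284
15 nan<stdin>:11: RuntimeWarning: invalid value encountered in arccos
```

View pics/b7.png

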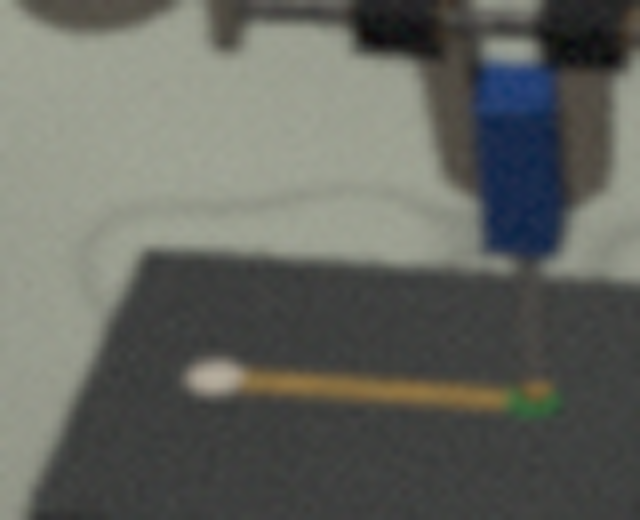

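View pics/b7t.png

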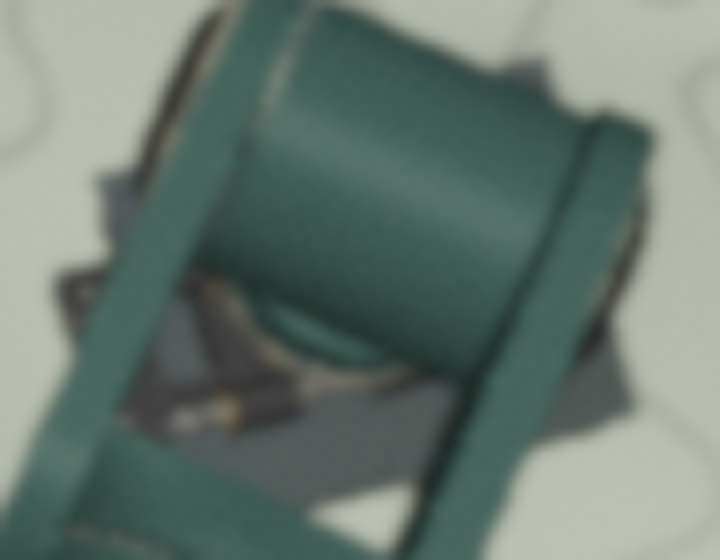

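The tip stands on the green dot, its end at (539,397) against the dot's centre at (535,400), at rest and still gripped. Handing in.

```bash
python3 -c "
from station import ticket
print(ticket.close_job())"
```

```text
the job is handed in; nothing more can be done
None
```

The job is handed in. It reported no verdict, so what follows rests on my own readings.

**What I did:**
- I gripped the blue probe in its holder and leaned it about 13° in the grip by levering the stem against the hole's rim, because the tool can only turn about its own z.
- I set the tip on the white dot and drew it along the strip to the green dot. The draw ran at about 20 mm/s, in seven calls with a few brief pauses. I left the probe standing there, still gripped.

**Last checks at about 17 s:**

| Check | Reading |
|---|---|
| Tip position | about 1–2 mm from the green dot's centre in the scene image |
| Angle to square | about 2–3°, estimated from the image |
| Spring pressed in | about 5 mm, from the pose model |
| Force on the plate | about 1.7–2.5 N, against the free-hanging reading |
| Grip | 25.8 mm opening on the 26 mm handle |

**Less certain:**
- **Force:** the sensor scatters by about 1 N.
- **Top camera:** the arm hid the tip from it at the end, so the final position comes from the scene camera and the measured pose only.
- **Bystanders:** I did not check them again after the move. The path was planned clear of them, and nothing in the pictures or forces suggested a touch.

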